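Hang the pen cup in the corner of the folding crate

TASK

Hang the empty pen cup inside the folding wooden desk crate, on the same long side as the filled cup: hook its bent lip over that side's rim and press it down past its spring until the lip sits fully home on the rim, then slide it along the rim into the free corner, until it is snug against the end wall, and let go. The old hinged side leans a little in or out, nobody knows just how much, so feel for the rim and work gently, with never more than 25 N in all between cup and crate. Leave the mug, the mouse and the stapler where they are.

Things in the scene. Friction and masses are not known exactly. Their poses are not given: they have to be found in the camera images.
- cup: Empty hook-on pen cup, white plastic, 100 to 210 g, loose, upright on the desk at first. Sizes in mm. z up; x out of its back (lip side); y along the back. Origin: at the bottom, under the hanger plate's face (x=0). Cup body 76 wide (y), x -58 to -6, 74 high; its back at x=-6. The hanger plate (face x=0) is 76 wide, z 54 to 91, and carries lip and grip tab.
- cup_grip (a point): Where to pinch the cup from above: middle of its upright grip tab, 2.5 mm out (x) from the hanger plate's face and 115 mm above the cup's bottom; axes as cup. The tab is a plate 10 mm thick (x), 32 wide (y), 44 high, standing on the lip's bridge: from 24 mm below this point to 20 above it.
- cup_lip (a point): Underside of the lip's bridge, which must rest on the rim: mid-width, 88 mm above the cup's bottom, 27 mm below cup_grip, 3 mm out from the plate's face; axes as cup. Lip 50 mm wide (y): bridge 3 thick, then a leg turned down, its inner face 9 mm out from the plate's face, 18 long, then a flare of 4 mm down and outwards. Slot 9 mm for a 6 mm wall.
- cup_spring (a joint): V-shaped steel leaf spring in the lip's slot: 0 free, up to 0.006 m pressed outwards. Free, its apex (9 mm below the bridge) leaves 3 mm of the slot; its lower side is a sloping lead-in from 18 mm below the bridge. It pushes 0.6 N plus 0.6 N per mm. Pressing it over the wall takes about 4 to 8 N (not the cup's weight alone), sliding along the rim 2 to 7 N.
- cup_mouth (a point): Centre of the cup's open mouth, 32 mm inwards (-x) from the hanger plate's face, 74 mm above its bottom; axes as cup.
- box: Open plywood folding crate, fixed, 190 (x) by 270 (y) by 140 mm high, walls 6 thick; origin: centre of its underside, z up. Notebooks up to 135 mm high stand at its -x side, 120 mm from the +x side. Inside the long +x side, at its +y end (y 49 to 125 mm), hangs a filled cup like the first, pens up to 65 mm above the rim. The free corner is at -y.
- rim_plumb (a point): Fixed to the crate: where the middle of the +x side's rim (centre of its 6 mm thickness, 140 mm above the desk) would be if that side stood plumb. x out of the crate (inside is -x), y along the rim. The side, stiff in its foot hinges, leans up to 0.08 rad in or out: its rim is up to 11 mm off in x. End wall's inner face in the free corner: y = -129 mm; cup snug: cup_lip at y = -91.
- mug: Bystander: white mug 80 mm across, 92 mm high, origin at the centre of its underside.
- mouse: Bystander: black computer mouse 105 x 60 x 33 mm, origin at the centre of its underside.
- stapler: Bystander: stapler 130 x 34 x 49 mm, origin at the centre of its underside.
Not all that is in view belongs to the job. What is shaped like the cup but red or turquoise is not meant.

How it is judged:
By the outcome, as a careful person would: the job done as asked, in the order asked, and still so for the second after the job is handed in, with the robot touching nothing.
It also fails if it takes over 53 s, if anything falls off the work surface, if the arm or the gripper's body presses on something with over 40 N, if the wrist force passes 120 N, or if a joint passes its speed limit or range.

ROBOT

A 6-joint arm with a two-finger parallel gripper is mounted at the origin on the work surface. World frame = base frame: x ahead of the robot, y to its left, z up, the work surface at z = 0. Lengths are in m, angles in rad, forces in N, time in s.
With the tool pointing down it reaches from about 0.3 to 0.85 m from the base axis. Payload 4.2 kg.
Tool frame: the origin (TCP) lies at the very end of the fingers, on their centre line; the grasp point (between the pads) lies 19 mm behind it; z points along the fingers, y is the line along which they close (so a half turn about z gives the same grasp; the last joint's range is limited). The gripper opens to 91 mm and grips with 3 to 60 N. Pads are 32 mm wide; open, the fingers measure 118 mm over their backs; the gripper's body (76 mm by 178 mm) begins 60 mm behind the grasp point.
Start: joints at [1.08, 0.32, 1.565, -0, 1.257, -0.02], TCP at [0.261, 0.512, 0.188] pointing down, gripper open.
Joint ranges: [-3.11, 3.11], [-0.84, 2.01], [0.21, 2.61], [-1.34, 4.49], [0.05, 2.63], [-2.56, 2.56]. Speed limits (rad/s): [2.57, 2.57, 3.14, 3.14, 3.14, 3.14].

INTERFACE

Orientations are given as [roll, pitch, yaw] about the fixed x, y, z axes, in that order (R = Rz(yaw) Ry(pitch) Rx(roll)).
In Python, from rig import env gives the robot as it stands.
- The arm moves only by the tool apply_moves, never from a script. Its argument "plan" is one flat list of numbers, 4 for each row, row after row: the shift along the tool's x, y, z in mm, then the turn about the tool's z in degrees. A call has 1 to 10 rows; each row shifts and turns the commanded pose from where the row before left it, along the tool's axes as they then stand; what a row does not reach is not made up. A row lasts 1/10 s, in which the tool goes at most 50 mm and 8.59 degrees, less where a joint would pass 70% of its speed; a pose out of reach is approached as far as the arm can. A call with a gripper value outside its range is refused whole. "gripper" is the closure in counts, from 0 (fully open) to 255 (shut), set as the call begins (left out, the last holds). The fingers move at their own pace and stop on an object; the grip force is fixed at half the most. Time passes only in rows, so rows that do not move let the fingers close. It gives the time, the measured TCP pose, the force, the opening and the grip force at its end, in the units of the state.
- env.get_state(): the state, without advancing time (a new reading comes with each control period).
- env.capture(name): name is "scene" or "top" or "wrist"; returns the picture (400x640x3 uint8, red, green, blue); there is no depth.
- env.calibration(name): a dict with "fx", "fy", "cx", "cy" (pixels), "R" (3x3) and "t" (3): a world point X has camera coordinates R X + t. Camera axes: x right, y down, z forward; pixel columns grow to the right and rows downward; lengths in m; the calibration is good to about 2 mm. A picture is of the moment at which its call begins: read the wrist's pose just before it. calibration takes no time and is no camera call; for the wrist camera it gives the pose at the moment of the call.
- env.finish_job(): hands the job in; it is judged then, once.
The state is a dict: "t": time; "joint_positions": joint angles; "qd": joint speeds; "joint_efforts": joint torques, N m; "position": TCP position; "ee_rot": TCP orientation; "force": force on the tool from outside, world axes, zero at the start; "ft_torque": the same for the moment, N m; "finger_gap": finger opening in m; "finger_force": force on a finger pad.
Only numpy, scipy, OpenCV 4.12 (cv2) and the standard library are available. Lean on these libraries where they do the work, as an engineer would, in place of code of your own. Each camera call takes 0.05 s, during which the arm holds its last target. There are 200 camera calls.

## Working session

There is one attempt and no reset: what is moved stays moved. The work goes in short steps, Python scripts to look and compute and a tool call to move; the robot and the scene stay as the last step left them, time stands still between calls to the robot, and variables do not carry over. Pictures are saved under pics/ and viewed, at most 10 in all, crops included, and the job is handed in when it is done.

Besides the shell and the picture viewer there is one more tool, called as name(argument=value, ...), one argument or row to a line, values as JSON. apply_moves: Moves the arm, as the interface text tells. Its arguments: {"type":"object","properties":{"plan":{"type":"array"},"gripper":{"type":"number"}},"required":["plan"]}

```bash
mkdir -p pics; ls; python3 - <<'E'
from rig import env
import cv2,json
for n in("scene","top"):
    im=env.capture(n); cv2.imwrite(f"pics/{n}0.png",im[:,:,::-1])
    c=env.calibration(n); print(n,c)
s=env.get_state(); print(s)
E
```

```text
pics
scene {'fx': 448.96468669997466, 'fy': 448.96468669997466, 'cx': 316.86365777259965, 'cy': 195.60247801741752, 'R': array([[ 0.07398448,  0.99725369, -0.00337236],
       [ 0.84591791, -0.06454737, -0.52939261],
       [-0.52815641,  0.03631409, -0.84837026]]), 't': array([-0.10976686, -0.43412338,  1.64939786])}
top {'fx': 412.5832816237532, 'fy': 412.5832816237532, 'cx': 323.5715205246959, 'cy': 193.4826023333141, 'R': array([[ 0.02949028, -0.99952184,  0.00929562],
       [-0.99454327, -0.03027188, -0.09983634],
       [ 0.10007   , -0.00630069, -0.99496045]]), 't': array([0.06489333, 0.61890745, 1.14336276])}
{'t': 0.1, 'joint_positions': array([ 1.07996269e+00,  3.20227934e-01,  1.56552174e+00,  1.07901965e-05,
        1.25743046e+00, -1.99644932e-02]), 'qd': array([ 0.0004118 , -0.00106657, -0.0010851 ,  0.00084584,  0.00141799,
       -0.00019838]), 'joint_efforts': array([-9.61522055e-04, -4.13330126e+01, -2.32509863e+01,  7.27515668e-02,
        4.21069341e-02, -5.03559716e-05]), 'position': array([0.26060271, 0.51200585, 0.18741812]), 'ee_rot': array([-3.14000569e+00, -4.19486000e-05,  2.67072015e+00]), 'force': array([ 0.39378672, -0.07093037, -0.10555075]), 'ft_torque': array([-0.05610762, -0.03558755,  0.00987391]), 'finger_force': 0.0, 'finger_gap': 0.0913574803634573}
```

View pics/scene0.png

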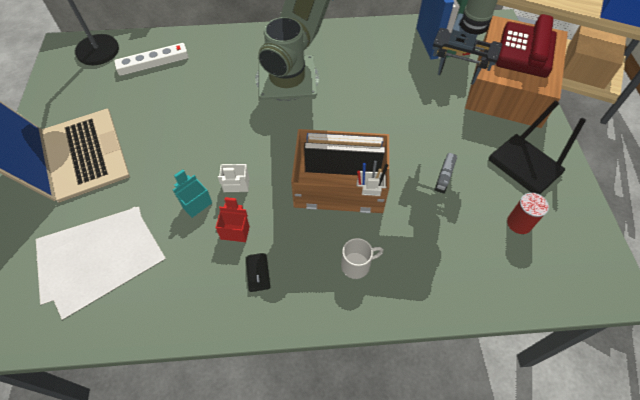

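View pics/top0.png

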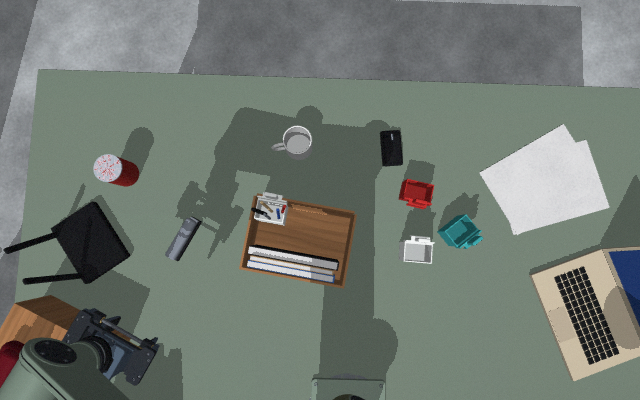

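Scene: white cup at (233,178), red one at (233,220), turquoise one at (191,193), filled white cup in the crate at (372,183). In the top view these are (418,250), (416,193), (460,232) and (270,207). I choose the white empty one, top (418,250), and check it in a close crop alongside the crate.

```bash
python3 - <<'E'
import cv2,numpy as np
t=cv2.imread("pics/top0.png"); s=cv2.imread("pics/scene0.png")
a=cv2.resize(t[225:275,390:450],None,fx=6,fy=6,interpolation=2)   # 360x300
b=cv2.resize(s[155:205,205:265],None,fx=6,fy=6,interpolation=2)
c=cv2.resize(t[185:295,232:362],None,fx=3.4,fy=3.4,interpolation=2) # 442x374
L=np.vstack([a,b]); R=np.zeros((600,440,3),np.uint8); R[:374,:]=c[:374,:440]
cv2.imwrite("pics/crop1.png",np.hstack([L,R]))
E
```

```text
(no output)
```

View pics/crop1.png

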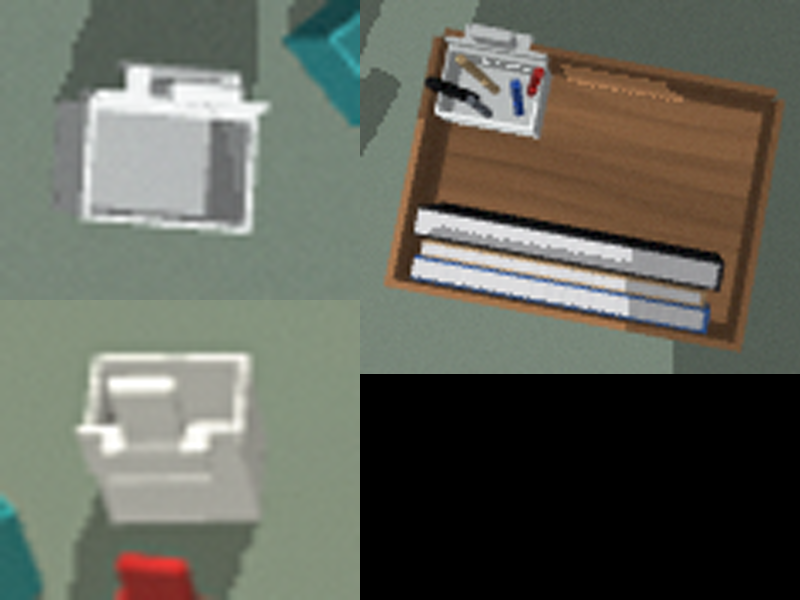

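The crop confirms it: white, empty, bent lip and tab facing up in the image (world +x). The crate's +x side is the upper wall in the top view, the filled cup hangs at its left (+y) end, and the free corner is upper right.

```bash
cat > h.py <<'E'
from rig import env
import numpy as np, cv2
def ray(n,px,z,c=None):
    c=c or env.calibration(n); R=np.array(c["R"]);t=np.array(c["t"])
    o=-R.T@t; d=R.T@np.array([(px[0]-c["cx"])/c["fx"],(px[1]-c["cy"])/c["fy"],1.])
    return o+d*(z-o[2])/d[2]
def proj(n,X,c=None):
    c=c or env.calibration(n); p=np.array(c["R"])@X+np.array(c["t"])
    return np.array([c["fx"]*p[0]/p[2]+c["cx"],c["fy"]*p[1]/p[2]+c["cy"]])
def fit(model,pts):  # rigid 2D model->pts: angle, translation, residual
    m=np.array(model,float);p=np.array(pts)[:,:2];a=m-m.mean(0);b=p-p.mean(0)
    th=np.arctan2((a[:,0]*b[:,1]-a[:,1]*b[:,0]).sum(),(a*b).sum())
    R=np.array([[np.cos(th),-np.sin(th)],[np.sin(th),np.cos(th)]])
    t=p.mean(0)-R@m.mean(0); return th,t,(m@R.T+t-p)
E
python3 - <<'E'
from h import *
np.set_printoptions(precision=4,suppress=True)
f=lambda x,y:(232+(x-360)/3.4,185+y/3.4)
P=[ray("top",f(*q),.14) for q in((437,38),(780,90),(742,348),(387,285))]
print(np.array(P)); print("box",fit([(.095,.135),(.095,-.135),(-.095,-.135),(-.095,.135)],P))
g=lambda x,y:(390+x/6,225+y/6)
P=[ray("top",g(*q),.074) for q in((80,220),(250,232))]
P.append(ray("top",g(*(268,107)),.091)); P.append(ray("top",g(92,92),.091))
print(np.array(P)); print("cup",fit([(-.058,.038),(-.058,-.038),(0,-.038),(0,.038)],P))
c=env.calibration("wrist");s=env.get_state()
print("cam",-c["R"].T@c["t"]-s["position"],c["R"],c["fx"])
E
```

```text
[[0.5933 0.2612 0.14  ]
 [0.5617 0.0006 0.14  ]
 [0.3694 0.0247 0.14  ]
 [0.4079 0.2898 0.14  ]]
box (np.float64(-0.13454978824450636), array([0.4831, 0.1441]), array([[ 0.002 ,  0.0039],
       [-0.0026, -0.0031],
       [ 0.0015, -0.0016],
       [-0.0009,  0.0008]]))
[[ 0.4339 -0.1371  0.074 ]
 [ 0.4308 -0.2137  0.074 ]
 [ 0.4871 -0.217   0.091 ]
 [ 0.4915 -0.1384  0.091 ]]
cup (np.float64(-0.045240602518383306), array([ 0.4898, -0.1779]), array([[-0.0004, -0.0002],
       [-0.0007,  0.0005],
       [ 0.001 ,  0.0012],
       [ 0.0001, -0.0015]]))
cam [-0.0753  0.0374  0.1967] [[ 0.4539  0.891  -0.001 ]
 [ 0.8509 -0.4332  0.2971]
 [ 0.2643 -0.1357 -0.9548]] 280.57451394338176
```

apply_moves(
  plan=[0,0,-8,8.2,0,0,-8,8.2,0,0,-8,8.2,0,0,-8,8.2,0,0,-8,8.2,0,0,-8,8.2,0,0,-8,8.2,0,0,-8,8.2],
  gripper=0,
)

```text
t: 0.9
position: [0.2607, 0.5122, 0.252]
ee_rot: [-3.141, 0.001, 1.52]
force: [0.5, 0.5, 0.6]
finger_gap: 0.091
finger_force: 0.0
```

apply_moves(
  plan=[-45,17.5,0,0,-45,17.5,0,0,-45,17.5,0,0,-45,17.5,0,0,-45,17.5,0,0,-45,17.5,0,0,-45,17.5,0,0,-45,17.5,0,0,-45,17.5,0,0,-45,17.5,0,0],
)

```text
t: 1.9
position: [0.4154, 0.0531, 0.2521]
ee_rot: [3.141, -0.0, 1.526]
force: [1.4, -0.3, 0.1]
finger_gap: 0.0913
finger_force: 0.0
```

apply_moves(
  plan=[-46,17.5,0,0,-46,17.5,0,0,-46,17.5,0,0,-46,17.5,0,0,-45,17.5,0,0,0,0,0,0,0,0,0,0],
)

```text
t: 2.6
position: [0.4921, -0.1781, 0.2512]
ee_rot: [-3.14, -0.001, 1.524]
force: [0.2, 0.4, -0.5]
finger_gap: 0.0914
finger_force: 0.0
```

```bash
python3 - <<'E'
from h import *
np.set_printoptions(precision=4,suppress=True)
s=env.get_state();print(s["t"],s["position"],s["ee_rot"],s["force"],s["joint_positions"])
c=env.calibration("wrist");im=env.capture("wrist");cv2.imwrite("pics/w1.png",im[:,:,::-1])
np.savez("w1.npz",**c)
E
```

```text
2.6 [ 0.4921 -0.1781  0.2512] [-3.1396 -0.0013  1.5237] [ 0.2301  0.3711 -0.4769] [-0.3697  0.2047  1.565   0.0007  1.3742 -0.3228]
```

View pics/w1.png

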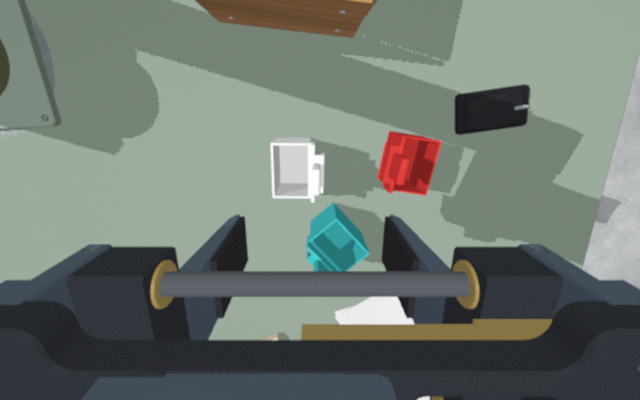

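The wrist view shows the white cup at (297,168), its lip and tab on the right at (318,170), with the red and turquoise cups clear at (410,163) and (337,240). I check the tab against the prediction.

```bash
python3 - <<'E'
from h import *
np.set_printoptions(precision=4,suppress=True)
c=dict(np.load("w1.npz"))
th=-.045;R=np.array([[np.cos(th),-np.sin(th)],[np.sin(th),np.cos(th)]])
for n,(x,y,z) in dict(tabtopL=(.0025,.016,.135),tabtopR=(.0025,-.016,.135),mfl=(-.058,.038,.074),mfr=(-.058,-.038,.074),lipout=(.012,.025,.09),lipoutR=(.012,-.025,.09)).items():
    print(n,proj("wrist",np.r_[R@[x,y]+[.4898,-.1779],z],c))
im=cv2.imread("pics/w1.png")[120:215,255:345]
cv2.imwrite("pics/w1c.png",cv2.resize(im,None,fx=6,fy=6,interpolation=2))
E
```

```text
tabtopL [314.6217 168.6012]
tabtopR [314.6838 195.4611]
mfl [268.8039 142.678 ]
mfr [271.5397 197.4198]
lipout [322.0393 154.3134]
lipoutR [321.8319 191.7222]
```

View pics/w1c.png

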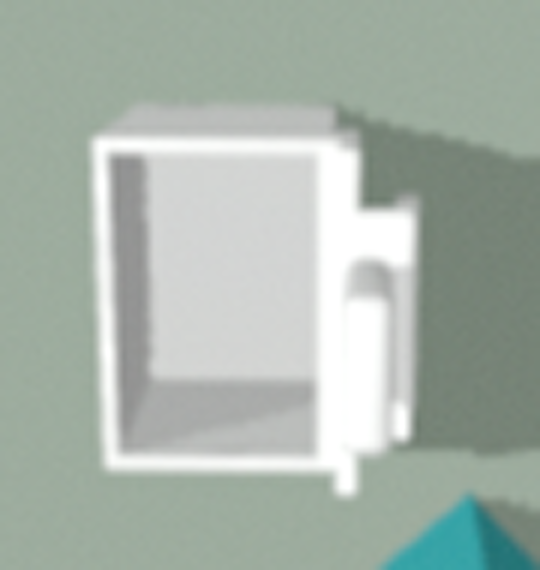

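apply_moves(
  plan=[0,2,25,0,0,0,35,0,0,0,35,0,0,0,30,0,0,0,20,0,0,0,9,0,0,0,0,0],
)

```text
t: 3.35
position: [0.4938, -0.1763, 0.0976]
ee_rot: [-3.14, -0.001, 1.528]
force: [0.1, -0.4, 0.2]
finger_gap: 0.0912
finger_force: 0.0
```

apply_moves(
  plan=[0,0,0,0,0,0,0,0,0,0,0,0,0,0,0,0,0,0,0,0,0,0,0,0,0,0,0,0],
  gripper=255,
)

```text
t: 4.05
position: [0.4946, -0.1778, 0.0981]
ee_rot: [3.142, -0.0, 1.526]
force: [-0.1, 0.5, 0.7]
finger_gap: 0.038
finger_force: 0.0
```

```bash
python3 - <<'E'
from h import *
np.set_printoptions(precision=4,suppress=True)
s=env.get_state();print(s["t"],s["position"],s["ee_rot"],s["force"],s["ft_torque"],s["finger_gap"],s["finger_force"])
E
```

```text
4.05 [ 0.4946 -0.1778  0.0981] [ 3.1415 -0.0001  1.5258] [-0.1226  0.5446  0.7461] [-0.0485  0.0517 -0.005 ] 0.037984680882852236 0.0
```

apply_moves(
  plan=[0,0,0,0,0,0,0,0,0,0,0,0,0,0,0,0,0,0,0,0,0,0,0,0],
)

```text
t: 4.65
position: [0.4944, -0.1778, 0.0981]
ee_rot: [-3.141, -0.0, 1.526]
force: [-0.5, -0.6, -0.1]
finger_gap: 0.0096
finger_force: 30.0
```

apply_moves(
  plan=[0,0,-5,0,0,0,-15,0,0,0,-30,0,0,0,-35,0,0,0,-35,0,0,0,-35,0,0,0,-30,0,0,0,-10,0,0,0,0,0],
)

```text
t: 5.55
position: [0.4951, -0.1779, 0.2941]
ee_rot: [3.139, 0.001, 1.526]
force: [0.6, 0.4, -2.6]
finger_gap: 0.0098
finger_force: 30.0
```

```bash
python3 - <<'E'
from h import *
np.set_printoptions(precision=4,suppress=True)
s=env.get_state();print(s["t"],s["position"],s["ee_rot"],s["force"],s["ft_torque"],s["finger_gap"],s["finger_force"])
im=env.capture("wrist");cv2.imwrite("pics/w2.png",im[:,:,::-1])
E
```

```text
5.55 [ 0.4951 -0.1779  0.2941] [3.139  0.0007 1.5259] [ 0.6455  0.4431 -2.5589] [-0.1114  0.0483 -0.0071] 0.009758131313142468 29.98713344335556
```

View pics/w2.png

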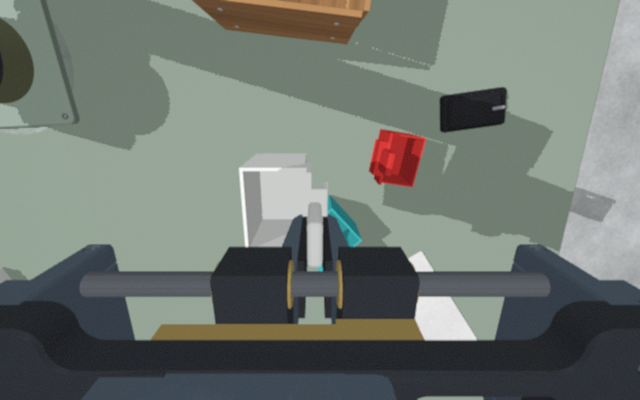

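The cup is held well: tab between the pads at (315,235), gap 9.8 mm. Next I go to hover above the rim at crate y ≈ -50 mm.

apply_moves(
  plan=[0,0,0,5.1,20,3,0,0,35,5,0,0,40,6,0,0,42,6,0,0,42,6,0,0,38,5,0,0,30,4,0,0,20,2,0,0,0,0,0,0],
)

```text
t: 6.6
position: [0.5663, 0.0844, 0.29]
ee_rot: [-3.136, 0.0, 1.44]
force: [-0.0, -0.6, -1.7]
finger_gap: 0.0094
finger_force: 30.0
```

```bash
python3 - <<'E'
from h import *
np.set_printoptions(precision=4,suppress=True)
s=env.get_state();print(s["t"],s["position"],s["ee_rot"],s["force"],s["ft_torque"])
c=env.calibration("wrist");im=env.capture("wrist");np.savez("w3.npz",**c)
cv2.imwrite("pics/w3raw.png",im[:,:,::-1])
im=cv2.resize(im[0:280,140:500],None,fx=2.2,fy=2.2,interpolation=2)
im=im[:600,:800]
cv2.imwrite("pics/w3.png",im[:,:,::-1])
im=env.capture("top");cv2.imwrite("pics/top1.png",im[:,:,::-1])
E
```

```text
6.6 [0.5663 0.0844 0.29  ] [-3.1364  0.0003  1.4403] [-0.0176 -0.5818 -1.7074] [-0.0768  0.0356  0.0327]
```

View pics/w3.png

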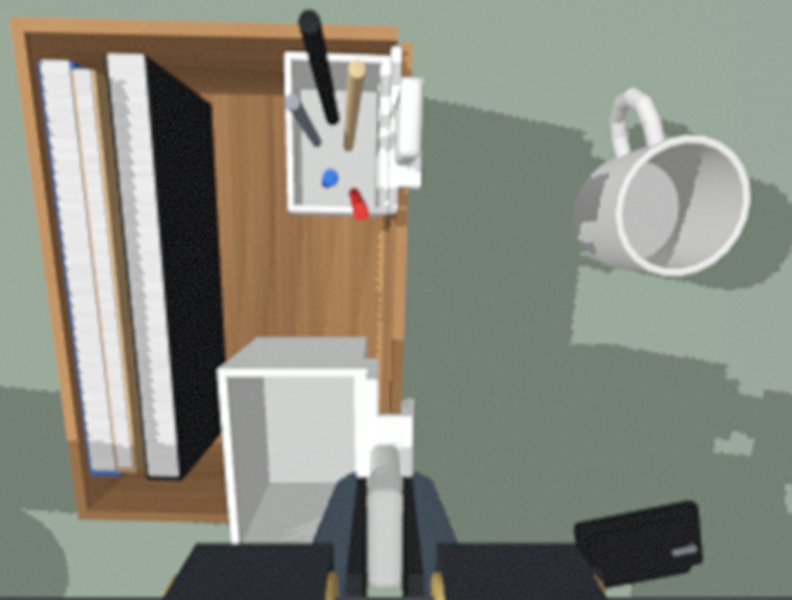

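The crate's +x rim runs from (410,45) down to (403,405) in this crop, and the held cup with its lip sits at (395,430), already about over it. I read the rim's pixel profile to place it accurately.

```bash
python3 - <<'E'
import cv2,numpy as np
im=cv2.imread("pics/w3raw.png")
for r in(20,110,125,140,150,160,170):
    print(r," ".join("%d/%d"%(im[r,c,2],im[r,c,0]) for c in range(304,332)))
E
```

```text
20 102/47 105/50 105/50 107/55 104/50 103/50 103/47 104/52 106/54 103/51 104/49 103/50 102/49 107/59 121/85 138/114 152/137 168/146 186/122 192/106 192/108 191/108 190/114 176/127 160/151 153/154 153/154 154/155
110 164/82 161/80 158/79 155/76 159/79 165/82 169/85 169/86 184/94 196/104 182/94 165/84 158/76 162/81 166/83 176/91 186/95 188/95 189/97 187/95 173/105 132/114 115/118 114/115 115/115 115/115 116/116 115/116
125 161/81 161/81 166/85 168/85 168/85 168/85 170/88 177/91 187/96 194/103 174/88 161/79 161/79 165/85 167/83 178/91 186/95 189/96 189/97 183/99 156/109 122/114 116/117 117/117 117/117 116/117 113/115 117/118
140 169/85 169/85 168/85 166/84 167/84 168/83 167/86 171/87 186/97 181/94 167/85 157/78 158/77 164/82 172/86 186/98 190/100 189/99 190/99 180/103 137/113 115/117 114/115 114/116 117/118 116/117 114/116 117/119
150 169/84 168/85 165/82 165/82 166/83 165/82 169/86 178/90 188/98 184/96 167/83 159/78 161/80 166/84 175/89 188/98 191/98 191/100 187/100 167/104 129/116 114/116 114/116 113/114 118/119 115/116 115/117 116/116
160 175/175 161/159 155/129 162/92 164/79 164/83 169/86 186/96 192/99 179/92 164/82 160/78 162/81 159/80 140/67 147/73 150/73 152/77 145/82 126/105 117/116 117/119 116/115 117/117 115/117 117/117 118/118 117/117
170 254/254 247/247 215/216 185/184 174/176 177/179 175/176 177/159 189/119 174/86 160/78 159/79 163/83 159/79 147/72 148/72 150/73 151/73 147/90 124/112 115/116 116/117 117/118 116/117 117/117 118/119 117/116 116/116
```

```bash
python3 - <<'E'
from h import *
np.set_printoptions(precision=4,suppress=True)
c=dict(np.load("w3.npz"));p=np.array([.5663,.0844]);yaw=1.4403
tx=np.array([np.cos(yaw),np.sin(yaw)]);ty=np.array([np.sin(yaw),-np.cos(yaw)])
for u,v in((321.5,110),(321.4,125),(321,140),(320.7,150),(320.05,170)):
    X=ray("wrist",(u,v),.14,c)[:2]; print(v,X,"tool",tx@(X-p),ty@(X-p))
f=lambda x,y:(140+x/2.2,y/2.2)
P=[ray("wrist",f(*q),.14,c) for q in((12,18),(398,27),(82,518))]
th,t,r=fit([(-.095,.135),(.095,.135),(-.095,-.135)],P);print(np.array(P),th,t,r)
R=np.array([[np.cos(th),-np.sin(th)],[np.sin(th),np.cos(th)]])
print("tcp in box",R.T@(p-t),"yaw want",th+np.pi/2)
for u,v in((321.5,110),(320.05,170)): print("rim in box",R.T@(ray("wrist",(u,v),.14,c)[:2]-t))
# reality check of held cup: lip tip/top tab
cx=lambda x,y,z:np.r_[p+ty*(x-.0025)+tx*y,.29-.0981+z]
for n,q in dict(tabL=(.0025,.016,.135),lipout=(.012,.025,.09),plateL=(0,.038,.091)).items(): print(n,(proj("wrist",cx(*q),c)-[140,0])*2.2)
E
```

```text
110 [0.5844 0.1621] tool 0.07938062827934826 0.007839861357608146
125 [0.5822 0.145 ] tool 0.062099086467569835 0.007841281229642602
140 [0.5795 0.1273] tool 0.04427639127035976 0.007476476851311308
150 [0.5776 0.1153] tool 0.032081178054411526 0.007185732678187544
170 [0.5737 0.0904] tool 0.006902018000790888 0.006522421218630245
[[0.4096 0.291  0.14  ]
 [0.5962 0.2623 0.14  ]
 [0.3699 0.0255 0.14  ]] -0.1495326239837433 [0.4832 0.1437] [[-0.0002  0.0004]
 [ 0.001   0.0007]
 [-0.0008 -0.0011]]
tcp in box [ 0.091  -0.0463] yaw want 1.4212637028111532
rim in box [0.0974 0.0333]
rim in box [ 0.0974 -0.0392]
tabL [382.9526 486.3416]
lipout [411.1973 411.3392]
plateL [376.1858 375.0055]
```

Rim found: 5–6 mm outward of plumb, crate yaw about −0.15. I correct yaw and offset, then descend to just above contact.

apply_moves(
  plan=[0,4.2,0,1.1,0,0,15,0,0,0,25,0,0,0,25,0,0,0,18,0,0,0,10,0,0,0,5,0,0,0,0,0,0,0,0,0],
)

```text
t: 7.6
position: [0.5717, 0.0812, 0.1961]
ee_rot: [3.14, -0.001, 1.417]
force: [0.9, 0.2, -1.8]
finger_gap: 0.0097
finger_force: 30.0
```

```bash
python3 - <<'E'
from h import *
np.set_printoptions(precision=4,suppress=True)
s=env.get_state();print(s["t"],s["position"],s["ee_rot"],s["force"],s["ft_torque"])
c=env.calibration("wrist");im=env.capture("wrist");np.savez("w4.npz",**c)
cv2.imwrite("pics/w4raw.png",im[:,:,::-1])
im=cv2.resize(im[60:260,210:430],None,fx=3,fy=3,interpolation=2)
cv2.imwrite("pics/w4.png",im[:,:,::-1])
E
```

```text
7.6 [0.5717 0.0812 0.1961] [ 3.1397 -0.0006  1.4171] [ 0.9476  0.1622 -1.7703] [-0.0852 -0.0232  0.0316]
```

View pics/w4.png

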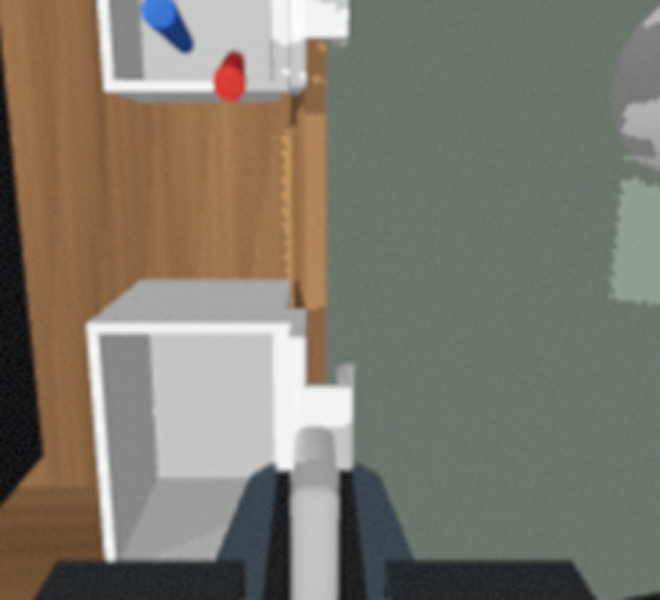

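Rim centre is at crop (316,250) and (316,350), between the plate edge (305) and the lip's leg (352). Computing the offset.

```bash
python3 - <<'E'
from h import *
c=dict(np.load("w4.npz"));p=np.array([.5717,.0812]);yaw=1.4185
im=cv2.imread("pics/w4raw.png")
tx=np.array([np.cos(yaw),np.sin(yaw)]);ty=np.array([np.sin(yaw),-np.cos(yaw)])
for r in(110,130,150,170):
    print(r," ".join("%d"%im[r,k,2] for k in range(304,324)))
for u,v in((315.2,110),(315.2,143),(315.2,177)):
    X=ray("wrist",(u,v),.14,c)[:2]; print(v,"tool mm",1e3*(tx@(X-p)),1e3*(ty@(X-p)))
print("tab tip/plateL pred crop",[(proj("wrist",np.r_[p+ty*(x-.0025)+tx*y,.1961-.0981+z],c)-[210,60])*3 for x,y,z in((.0025,.016,.135),(0,.038,.091),(.009,.025,.091))])
E
```

```text
110 181 186 185 161 148 151 155 165 175 176 177 175 178 172 146 113 107 107 107 107
130 186 190 184 160 148 149 155 162 174 178 178 178 177 173 146 115 105 105 106 106
150 160 180 183 166 150 150 154 165 174 177 177 178 178 171 146 114 106 107 104 106
170 242 235 204 172 163 161 157 151 141 140 138 139 138 136 124 111 107 108 105 107
110 tool mm 80.50779998022132 1.1010335339911557
143 tool mm 52.25445037885842 1.0757611586190947
177 tool mm 21.033301051108744 1.0478341122161297
tab tip/plateL pred crop [array([312.98189962, 483.22584038]), array([302.26543216, 331.57987831]), array([338.30176953, 382.08625949])]
```

apply_moves(
  plan=[0,-2.5,0,0,0,0,4,0,0,0,4,0,0,0,3,0,0,0,1.5,0,0,0,0,0],
)

```text
t: 8.25
position: [0.5684, 0.0817, 0.1822]
ee_rot: [-3.141, 0.0, 1.418]
force: [-0.5, 0.8, -1.0]
finger_gap: 0.0093
finger_force: 30.0
```

apply_moves(
  plan=[0,0,1,0,0,0,0,0],
)

```text
t: 8.45
position: [0.5686, 0.0818, 0.1816]
ee_rot: [3.142, -0.0, 1.418]
force: [1.0, -0.3, -1.9]
finger_gap: 0.0098
finger_force: 30.0
```

apply_moves(
  plan=[0,0,1,0,0,0,0,0],
)

```text
t: 8.65
position: [0.5685, 0.0818, 0.1806]
ee_rot: [-3.142, -0.0, 1.418]
force: [-0.1, -0.0, -1.8]
finger_gap: 0.0099
finger_force: 30.0
```

apply_moves(
  plan=[0,0,1,0,0,0,0,0],
)

```text
t: 8.85
position: [0.5685, 0.0817, 0.1795]
ee_rot: [-3.141, 0.0, 1.418]
force: [-0.0, -0.5, -1.5]
finger_gap: 0.0101
finger_force: 30.0
```

apply_moves(
  plan=[0,0,1.5,0,0,0,1.5,0,0,0,1.5,0,0,0,1,0,0,0,0,0],
)

```text
t: 9.35
position: [0.5685, 0.0817, 0.1739]
ee_rot: [-3.141, 0.0, 1.418]
force: [-0.8, 0.3, -1.7]
finger_gap: 0.0096
finger_force: 30.0
```

apply_moves(
  plan=[0,0,1,0,0,0,1,0,0,0,0,0],
)

```text
t: 9.65
position: [0.5685, 0.0817, 0.172]
ee_rot: [-3.141, -0.0, 1.418]
force: [0.1, -0.2, -2.2]
finger_gap: 0.0096
finger_force: 30.0
```

apply_moves(
  plan=[0,0,1,0,0,0,0,0],
)

```text
t: 9.85
position: [0.5685, 0.0817, 0.171]
ee_rot: [-3.141, -0.0, 1.418]
force: [0.6, 0.1, -1.9]
finger_gap: 0.0097
finger_force: 30.0
```

apply_moves(
  plan=[0,0,1,0,0,0,0,0],
)

```text
t: 10.05
position: [0.5685, 0.0817, 0.17]
ee_rot: [-3.141, -0.0, 1.418]
force: [-0.4, -0.5, -2.0]
finger_gap: 0.0094
finger_force: 30.0
```

apply_moves(
  plan=[0,0,1,0,0,0,0,0],
)

```text
t: 10.25
position: [0.5685, 0.0818, 0.169]
ee_rot: [-3.141, -0.0, 1.418]
force: [-0.2, 0.1, -2.0]
finger_gap: 0.0096
finger_force: 30.0
```

apply_moves(
  plan=[0,0,1,0,0,0,1,0,0,0,0,0],
)

```text
t: 10.55
position: [0.5688, 0.0818, 0.1678]
ee_rot: [3.141, -0.0, 1.418]
force: [-0.6, 0.4, 2.2]
finger_gap: 0.0093
finger_force: 30.0
```

apply_moves(
  plan=[0,0,1,0,0,0,1,0,0,0,0,0],
)

```text
t: 10.85
position: [0.5692, 0.0818, 0.1675]
ee_rot: [3.139, -0.001, 1.418]
force: [-3.2, -0.1, 10.8]
finger_gap: 0.01
finger_force: 30.0
```

apply_moves(
  plan=[0,0,1,0,0,0,1,0,0,0,0,0],
)

```text
t: 11.15
position: [0.5697, 0.0818, 0.165]
ee_rot: [3.137, -0.001, 1.418]
force: [0.6, 0.1, 0.0]
finger_gap: 0.0097
finger_force: 30.0
```

apply_moves(
  plan=[0,0,0,0],
)

```text
t: 11.25
position: [0.5695, 0.0818, 0.1637]
ee_rot: [3.139, -0.001, 1.418]
force: [1.6, -0.5, 1.1]
finger_gap: 0.0098
finger_force: 30.0
```

```bash
python3 - <<'E'
from h import *
np.set_printoptions(precision=4,suppress=True)
s=env.get_state();print(s["t"],s["position"],s["ee_rot"],s["force"],s["ft_torque"])
im=env.capture("wrist");cv2.imwrite("pics/w5raw.png",im[:,:,::-1])
b=im[60:260,230:430]
sc=env.capture("scene");cv2.imwrite("pics/s5raw.png",sc[:,:,::-1])
a=sc[120:220,280:410]
A=cv2.resize(a,(390,300),interpolation=2);B=cv2.resize(b,(400,400),interpolation=2)
o=np.zeros((400,790,3),np.uint8);o[:300,:390]=A;o[:,390:]=B
cv2.imwrite("pics/w5.png",o[:,:,::-1])
E
```

```text
11.25 [0.5695 0.0818 0.1637] [ 3.1388 -0.0007  1.4177] [ 1.6132 -0.4815  1.116 ] [-0.075  -0.4051 -0.0314]
```

View pics/w5.png

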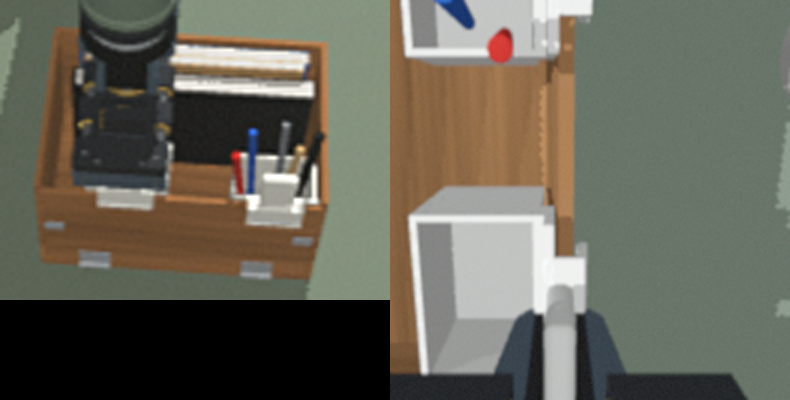

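The lip's leg is outside the wall (scene crop (127,197)) and the plate inside; the rim runs into the slot at (566,250). Straddling correctly; I keep pressing gently.

apply_moves(
  plan=[0,0,1,0,0,0,0,0],
)

```text
t: 11.55
position: [0.5692, 0.0818, 0.1621]
ee_rot: [3.14, -0.0, 1.418]
force: [1.8, 0.2, 2.2]
finger_gap: 0.0097
finger_force: 30.0
```

apply_moves(
  plan=[0,0,1,0,0,0,0,0],
)

```text
t: 11.75
position: [0.569, 0.0817, 0.1612]
ee_rot: [3.141, -0.0, 1.418]
force: [2.7, -0.2, 2.2]
finger_gap: 0.0098
finger_force: 30.0
```

apply_moves(
  plan=[0,0,1,0,0,0,0,0],
)

```text
t: 11.95
position: [0.569, 0.0818, 0.1603]
ee_rot: [3.141, -0.0, 1.418]
force: [2.4, -0.4, 2.9]
finger_gap: 0.0096
finger_force: 30.1
```

apply_moves(
  plan=[0,0,1,0,0,0,0,0],
)

```text
t: 12.15
position: [0.5689, 0.0818, 0.1594]
ee_rot: [3.141, -0.0, 1.418]
force: [2.4, -0.2, 4.6]
finger_gap: 0.01
finger_force: 30.1
```

apply_moves(
  plan=[0,0.5,1,0,0,0,0,0],
)

```text
t: 12.35
position: [0.5687, 0.0816, 0.1574]
ee_rot: [-3.14, 0.0, 1.418]
force: [3.2, 0.0, -0.6]
finger_gap: 0.01
finger_force: 30.0
```

apply_moves(
  plan=[0,0.5,1,0,0,0,0,0],
)

```text
t: 12.55
position: [0.5691, 0.0815, 0.1563]
ee_rot: [-3.14, 0.0, 1.418]
force: [3.5, 0.7, -1.4]
finger_gap: 0.0093
finger_force: 30.0
```

apply_moves(
  plan=[0,0,1,0,0,0,1,0,0,0,0,0],
)

```text
t: 12.85
position: [0.5693, 0.0815, 0.1547]
ee_rot: [-3.141, 0.0, 1.418]
force: [3.1, -1.2, -1.2]
finger_gap: 0.01
finger_force: 30.0
```

apply_moves(
  plan=[0,0,1,0,0,0,1,0,0,0,0,0],
)

```text
t: 13.15
position: [0.5694, 0.0816, 0.153]
ee_rot: [-3.141, -0.0, 1.418]
force: [3.7, -0.8, -2.1]
finger_gap: 0.0097
finger_force: 30.0
```

apply_moves(
  plan=[0,0.7,1,0,0,0,0,0],
)

```text
t: 13.35
position: [0.5698, 0.0816, 0.152]
ee_rot: [-3.14, -0.0, 1.418]
force: [1.5, -0.3, -0.7]
finger_gap: 0.0096
finger_force: 30.0
```

apply_moves(
  plan=[0,0,1,0,0,0,0,0],
)

```text
t: 13.55
position: [0.5698, 0.0816, 0.151]
ee_rot: [-3.141, -0.0, 1.418]
force: [0.8, -0.1, -0.8]
finger_gap: 0.0092
finger_force: 30.0
```

apply_moves(
  plan=[0,0,1,0,0,0,0,0],
)

```text
t: 13.75
position: [0.5699, 0.0816, 0.1501]
ee_rot: [-3.141, -0.0, 1.418]
force: [0.7, 0.3, 1.3]
finger_gap: 0.0099
finger_force: 30.0
```

apply_moves(
  plan=[0,0,0.7,0,0,0,0,0,0,0,0,0],
)

```text
t: 14.05
position: [0.57, 0.0816, 0.15]
ee_rot: [-3.142, -0.0, 1.418]
force: [-0.8, -0.0, 5.1]
finger_gap: 0.0096
finger_force: 30.0
```

apply_moves(
  plan=[0,0,0.5,0,0,0,0,0,0,0,0,0],
)

```text
t: 14.35
position: [0.5701, 0.0815, 0.15]
ee_rot: [3.141, -0.0, 1.418]
force: [-1.4, 0.6, 7.4]
finger_gap: 0.0097
finger_force: 30.0
```

The lip is home (z stops at 0.150 while the force rises). I relieve the press a little and slide along −tool x.

apply_moves(
  plan=[0,0,-0.7,0,-2,0,0,0,-3,0,0,0,-4,0,0,0,0,0,0,0],
)

```text
t: 14.85
position: [0.5694, 0.075, 0.1501]
ee_rot: [3.141, -0.006, 1.417]
force: [0.5, 7.3, 4.5]
finger_gap: 0.0097
finger_force: 30.0
```

apply_moves(
  plan=[-3,0,0,0,-4,0,0,0,-4,0,0,0,-3,0,0,0,0,0,0,0],
)

```text
t: 15.35
position: [0.5672, 0.0613, 0.1501]
ee_rot: [3.141, -0.006, 1.417]
force: [0.2, 6.5, 5.3]
finger_gap: 0.0097
finger_force: 30.0
```

apply_moves(
  plan=[-3,0,-0.5,0,-4,0,0,0,-3,0,0,0,-2,0,0,0,0,0,0,0],
)

```text
t: 15.85
position: [0.5652, 0.0489, 0.1501]
ee_rot: [-3.142, -0.005, 1.417]
force: [0.7, 6.6, 2.9]
finger_gap: 0.0098
finger_force: 30.0
```

apply_moves(
  plan=[-2,0,0,0,-2,0,0,0,0,0,0,0],
)

```text
t: 16.15
position: [0.5646, 0.0451, 0.1501]
ee_rot: [3.142, -0.005, 1.417]
force: [0.3, 5.8, 3.0]
finger_gap: 0.0097
finger_force: 30.0
```

apply_moves(
  plan=[-1.5,0,0,0,0,0,0,0],
)

```text
t: 16.35
position: [0.5644, 0.0437, 0.1501]
ee_rot: [3.142, -0.005, 1.417]
force: [0.4, 5.7, 2.9]
finger_gap: 0.01
finger_force: 30.0
```

apply_moves(
  plan=[-1,0,0,0,0,0,0,0],
)

```text
t: 16.55
position: [0.5643, 0.0428, 0.1501]
ee_rot: [-3.142, -0.005, 1.417]
force: [1.2, 7.0, 2.8]
finger_gap: 0.0099
finger_force: 30.0
```

apply_moves(
  plan=[-1,0,0,0,0,0,0,0],
)

```text
t: 16.75
position: [0.5641, 0.0419, 0.1501]
ee_rot: [3.142, -0.005, 1.417]
force: [0.6, 6.4, 2.4]
finger_gap: 0.0098
finger_force: 30.0
```

apply_moves(
  plan=[-1,0,0,0,0,0,0,0],
)

```text
t: 16.95
position: [0.564, 0.0409, 0.1501]
ee_rot: [3.142, -0.005, 1.417]
force: [1.1, 6.5, 3.6]
finger_gap: 0.0094
finger_force: 30.0
```

apply_moves(
  plan=[-1,0,0,0,0,0,0,0],
)

```text
t: 17.15
position: [0.5639, 0.0405, 0.1501]
ee_rot: [3.142, -0.006, 1.417]
force: [0.7, 8.1, 2.7]
finger_gap: 0.0095
finger_force: 30.0
```

apply_moves(
  plan=[-1,0,0,0,0,0,0,0],
)

```text
t: 17.35
position: [0.5639, 0.0403, 0.1502]
ee_rot: [3.141, -0.008, 1.416]
force: [1.1, 10.1, 2.5]
finger_gap: 0.0092
finger_force: 30.0
```

apply_moves(
  plan=[-0.6,0,0,0,0,0,0,0],
)

```text
t: 17.55
position: [0.5639, 0.0403, 0.1502]
ee_rot: [3.141, -0.009, 1.416]
force: [0.6, 11.7, 2.5]
finger_gap: 0.0099
finger_force: 30.0
```

apply_moves(
  plan=[1,0,0,0,1,0,0.8,0,0.5,0,0,0,0,0,0,0],
)

```text
t: 17.95
position: [0.564, 0.0405, 0.1501]
ee_rot: [3.141, -0.004, 1.417]
force: [0.2, 5.2, 6.8]
finger_gap: 0.0097
finger_force: 30.0
```

```bash
python3 - <<'E'
from h import *
np.set_printoptions(precision=4,suppress=True)
s=env.get_state();print(s["t"],s["position"],s["ee_rot"],s["force"],s["ft_torque"])
E
```

```text
17.95 [0.564  0.0405 0.1501] [ 3.1409 -0.0043  1.4171] [0.222  5.1785 6.7554] [1.1661 0.0932 0.0403]
```

apply_moves(
  plan=[0.5,0,-0.9,0,0,0,0,0,0,0,0,0],
)

```text
t: 18.25
position: [0.5639, 0.0405, 0.1501]
ee_rot: [-3.141, -0.003, 1.417]
force: [1.6, 5.9, 2.6]
finger_gap: 0.0099
finger_force: 30.0
```

apply_moves(
  plan=[0,0,0,0,0,0,0,0,0,0,0,0,0,0,0,0,0,0,0,0,0,0,0,0,0,0,0,0,0,0,0,0],
  gripper=0,
)

```text
t: 19.05
position: [0.5637, 0.0389, 0.1503]
ee_rot: [3.142, -0.0, 1.418]
force: [-0.4, 0.4, -0.3]
finger_gap: 0.0705
finger_force: 0.0
```

apply_moves(
  plan=[0,0,0,0,0,0,0,0,0,0,0,0,0,0,0,0],
)

```text
t: 19.45
position: [0.5637, 0.0389, 0.1502]
ee_rot: [3.142, -0.0, 1.418]
force: [-0.0, 1.2, 0.3]
finger_gap: 0.091
finger_force: 0.0
```

apply_moves(
  plan=[0,0,-4,0,0,0,-12,0,0,0,-25,0,0,0,-35,0,0,0,-35,0,0,0,-30,0,0,0,-10,0,0,0,0,0],
)

```text
t: 20.25
position: [0.5643, 0.0389, 0.3031]
ee_rot: [3.138, -0.001, 1.418]
force: [0.5, -0.7, 0.4]
finger_gap: 0.0914
finger_force: 0.0
```

apply_moves(
  plan=[-20,-20,0,0,-25,-35,0,0,-25,-40,0,0,-25,-40,0,0,-10,-15,0,0,0,0,0,0],
)

```text
t: 20.85
position: [0.3971, -0.0425, 0.3005]
ee_rot: [-3.14, -0.0, 1.416]
force: [1.6, -0.2, 1.1]
finger_gap: 0.0913
finger_force: 0.0
```

```bash
python3 - <<'E'
from h import *
np.set_printoptions(precision=4,suppress=True)
s=env.get_state();print(s["t"],s["position"],s["force"])
sc=env.capture("scene");t=env.capture("top");w=env.capture("wrist")
for n,i in(("sF",sc),("tF",t),("wF",w)): cv2.imwrite(f"pics/{n}.png",i[:,:,::-1])
o=np.zeros((600,800,3),np.uint8)
o[:300,:400]=cv2.resize(sc[120:218,280:410],(400,300),interpolation=2)
o[:300,400:]=cv2.resize(t[190:288,235:365],(400,300),interpolation=2)
o[300:,:480]=cv2.resize(w,(480,300),interpolation=2)
cv2.imwrite("pics/final.png",o[:,:,::-1])
E
```

```text
20.85 [ 0.3971 -0.0425  0.3005] [ 1.59   -0.1949  1.1086]
```

View pics/final.png

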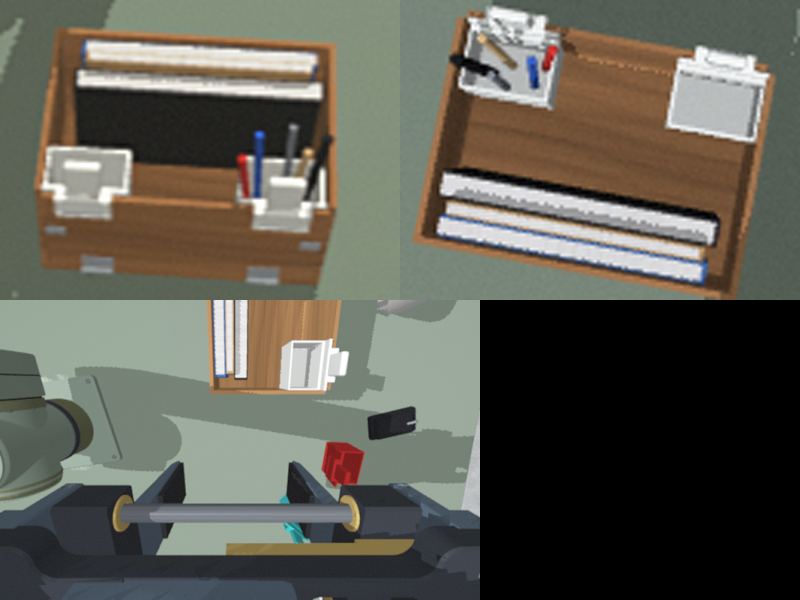

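The final view shows the cup hanging in the free corner at (85,175) and (715,95), with its lip over the rim level with the filled cup's and its side against the end wall. Nothing else has moved.

```bash
python3 -c "
from rig import env
print(env.finish_job())"
```

```text
the job is handed in; nothing more can be done
None
```

The empty white cup now hangs on the crate's +x side, lip fully home on the rim and snug in the free corner, and I've handed the job in at about 21 s; the highest net forces I read were about 13 N pressing on and 12 N at the end wall.

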